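# Lock the red lid of the shop-air filter pot

### The arm

A 6-joint arm with a two-finger parallel gripper is mounted at the origin on the work surface. World frame = base frame: x ahead of the robot, y to its left, z up, the work surface at z = 0. Lengths are in m, angles in rad, forces in N, time in s.
With the tool pointing down it reaches from about 0.3 to 0.825 m from the base axis. Payload 5.4 kg.
Tool frame: the origin (TCP) lies at the very end of the fingers, on their centre line; the grasp point (between the pads) lies 19 mm behind it; z points along the fingers, y is the line along which they close (so a half turn about z gives the same grasp; the last joint's range is limited). The gripper opens to 92 mm and grips with 3 to 60 N. Pads are 20 mm wide; open, the fingers measure 128 mm over their backs; the gripper's body (75 mm by 189 mm) begins 69 mm behind the grasp point.
Start: joints at [-1.357, 0.158, 1.597, -0, 1.386, -0.21], TCP at [0.236, -0.524, 0.215] pointing down, gripper open.
Joint ranges: [-2.91, 2.91], [-0.94, 2.29], [0.18, 2.7], [-1.29, 4.43], [0.17, 2.64], [-3, 3]. Speed limits (rad/s): [2.57, 2.57, 3.14, 3.14, 3.14, 3.14].

### API

Orientations are given as a rotation vector (axis times angle).
In Python, from rig import manip gives the robot as it stands. Calls block until the motion is done:
- manip.goto(position, orientation): joint-space move of the TCP to a pose.
- manip.move_l(position, rotation=None, velocity=0.15): straight line of the TCP; rotation=None keeps the orientation; velocity is the mean speed in m/s.
- manip.move_joints(angles): joint-space move.
- manip.command_gripper(opening, newtons=None): finger opening in m; newtons is the grip in N (None keeps the last); returns when the fingers have stopped.
- manip.sleep(seconds).
- manip.ik(position, orientation): joint angles nearest the present ones, or None.
- manip.get_state(): the state.
- manip.snapshot(name): name is "side" or "top"; returns (picture, depth): 420x560x3 uint8, red, green, blue; 420x560 float32, m along the optical axis (not along the pixel's ray), 0 where there is no reading.
- manip.get_calibration(name): a dict with "fx", "fy", "cx", "cy" (pixels), "origin" and "attitude" of the camera in the world. Camera axes: x right, y up, looking along -z (the intrinsics and any distortion apply to the point x, -y, -z); pixel columns grow to the right and rows downward; lengths in m; the calibration is good to about 2 mm. A picture is of the moment at which its call begins. get_calibration takes no time and is no camera call.
A pose or a line that the arm cannot do raises manip.Unreachable and nothing moves.
- manip.sign_off(): hands the job in; it is judged then, once.
Trained networks look in the newest picture that a camera, given by its name, has taken for a name from the list of things; names that differ only in an ending like _2 or _b are one class to them, and where a whole thing is asked for, a point or a joint stands for the part that bears it (a point fixed in the world has none). Each returns a list of dicts, best first, with "confidence" (0 to 1); they miss things now and then, are a little off and sometimes report something else, mostly with a low value. They report only what shows in the picture. A call takes as long as a camera call. They do not tell look-alikes from the thing itself.
- manip.look_for(thing, camera): "box" ([left, top, right, bottom] in pixels, round what is visible of it).
- manip.trace(thing, camera): "mask" (420x560 bool, what is visible of it) and "box" ([left, top, right, bottom] in pixels, round what is visible of it).
The state is a dict: "time_s": time; "joints": joint angles; "qvel": joint speeds; "tau": joint torques, N m; "tool_pos": TCP position; "tool_rot": TCP orientation; "force": force on the tool from outside, world axes, zero at the start; "wrist_torque": the same for the moment, N m; "opening": finger opening in m; "finger_force": force on a finger pad.
Only numpy, scipy, OpenCV 4.12 (cv2) and the standard library are available. Lean on these libraries where they do the work, as an engineer would, in place of code of your own. Each camera call takes 0.05 s, during which the arm holds its last target. There are 200 camera calls.

### The job

The red lid of the air filter pot has been left undone: it stands in its mouth on the spring, with its lugs in the entry slots. First press it down against the spring, then turn it a quarter turn clockwise (seen from above) and let go so that it springs up and seats in its lock, with its handle lined up with the green marks. Leave the blue lid, which is already locked, as it is.

Things in the scene. Friction and masses are not known exactly. Their poses are not given: they have to be found in the camera images.
- red_lid_grip (a point): Centre of the red lid's handle: a level bar 52 mm long (x), 16 wide (y: grasp this), white stripe on top, 30 high (z up, the turning axis), over a red disc 31 mm below. The lid is loose, about 0.18 kg; two lugs on its 54 mm plug lie under the bar's ends. At the start it is upright, bar along the pot's x, this point 137 mm above the bench; locked, 134 mm, bar along the pot's y.
- red_pot: Filter pot with the red lid, bolted down: aluminium cylinder 98 mm across, 85 high, on a 130 x 120 mm plate. Origin: centre of its underside, on the bench; z up, the lid's axis. Entry slots along x, green marks (locked) along y. Pressed down, the lid turns clockwise seen from above to a stop at about 102 degrees; let go at 80 to 100 it springs up at least 4 mm into its notch. The other way it does not lock.
- red_pot_plunger (a joint): Spring plate inside the red pot that carries the lid's plug, in m: 0 at the start, negative as the lid is pressed down. The lid can turn only once pressed more than 7 mm (-0.007) and goes down at most 15 mm; 10 to 12 mm is good. The spring pushes up with 4 N at 0 and about 11 N at the bottom. Locked, it reads about -0.003.
- blue_lid_end (a point): Bystander: one end of the handle (52 mm bar, as the red one) of the blue lid, already locked on an equal pot, 134 mm above the bench. The bar's middle lies 24 mm from here, along this point's -x. The pots' axes are at least 200 mm apart; which is on the left varies.
Things that resemble listed ones, but are neither listed nor needed, are in the scene too. Leave any purple or yellow look-alike of the part that bears red_lid_grip alone.

How it is judged:
By the outcome, as a careful person would: the job done as asked, in the order asked, and still so for the second after the job is handed in, with the robot touching nothing.
It also fails if it takes over 32 s, if anything falls off the work surface, if the arm or the gripper's body presses on something with over 40 N, if the wrist force passes 120 N, or if a joint passes its speed limit or range.

## Working session

There is one attempt and no reset: what is moved stays moved. The work goes in short steps, each a Python script; the robot and the scene stay as the last script left them, time stands still between calls to the robot, and variables do not carry over. Pictures are saved under pics/ and viewed, at most 10 in all, crops included, and the job is handed in when it is done.

```bash
mkdir -p pics; ls
cat > h.py <<'E'
import numpy as np, cv2
from rig import manip
from scipy.spatial.transform import Rotation as R
def rot(c):
    a=np.array(c["attitude"],float)
    if a.shape==(3,3): return a
    return R.from_rotvec(a).as_matrix() if a.size==3 else None
def world(c,u,v,d):
    p=np.stack([(u-c["cx"])/c["fx"]*d,-(v-c["cy"])/c["fy"]*d,-d],-1)
    return p@rot(c).T+np.array(c["origin"])
def cloud(c,d):
    v,u=np.mgrid[:d.shape[0],:d.shape[1]]
    return world(c,u,v,d)
def save(n,p): cv2.imwrite(f"pics/{n}.png",p[...,::-1])
E
python3 - <<'E'
from h import *
for n in("side","top"):
    p,d=manip.snapshot(n); save(n,p); np.savez(f"{n}.npz",p=p,d=d); print(n,manip.get_calibration(n))
    for t in("red_lid_grip","red_pot","blue_lid_end"):
        for o in manip.look_for(t,n): print(t,o)
print(manip.get_state())
E
```

```text
pics
side {'fx': 494.70476924893694, 'fy': 494.70476924893694, 'cx': 290.25887838751123, 'cy': 202.40003225693354, 'origin': array([ 0.54893537, -0.60921536,  0.72924062]), 'attitude': array([ 0.8062203 , -0.02833353, -0.03933967])}
red_lid_grip {'box': [316.6, 171.2, 349.5, 223.6], 'confidence': 0.83}
red_lid_grip {'box': [261.2, 123.3, 286.9, 172.1], 'confidence': 0.76}
red_lid_grip {'box': [240.4, 154.2, 275.0, 192.8], 'confidence': 0.7}
red_pot {'box': [215.9, 176.4, 298.3, 239.8], 'confidence': 0.85}
blue_lid_end {'box': [235.4, 243.1, 277.0, 294.4], 'confidence': 0.7}
top {'fx': 546.5960997160773, 'fy': 546.5960997160773, 'cx': 284.07054818392965, 'cy': 209.48059317170762, 'origin': array([0.54891737, 0.00288107, 1.0501058 ]), 'attitude': array([ 0.01624567, -0.03396885, -1.56658583])}
red_lid_grip {'box': [197.4, 137.9, 237.8, 179.1], 'confidence': 0.7}
red_lid_grip {'box': [193.8, 221.6, 233.7, 260.1], 'confidence': 0.58}
red_lid_grip {'box': [107.4, 201.4, 148.7, 235.1], 'confidence': 0.56}
red_pot {'box': [176.8, 199.6, 260.8, 285.3], 'confidence': 0.79}
blue_lid_end {'box': [326.8, 226.6, 365.6, 261.5], 'confidence': 0.6}
{'time_s': 0.4, 'joints': array([-1.35707926e+00,  1.58449940e-01,  1.59713595e+00,  2.71786893e-05,
        1.38619684e+00, -2.10083776e-01]), 'qvel': array([-0.00081717, -0.00180958, -0.00202533,  0.00046262,  0.00190348,
       -0.00150136]), 'tau': array([-1.05352272e-03, -3.85083246e+01, -3.21885788e+01,  7.00058648e-02,
        3.29535117e-02, -6.55298390e-05]), 'tool_pos': array([ 0.23643611, -0.52405297,  0.21450489]), 'tool_rot': array([-3.07114039e+00, -6.60686436e-01, -4.14211271e-05]), 'force': array([ 0.16580414, -0.0860722 , -0.47177282]), 'wrist_torque': array([ 0.0096577 , -0.0199003 ,  0.01751692]), 'finger_force': 0.0, 'opening': 0.09218100457022274}
```

View pics/top.png

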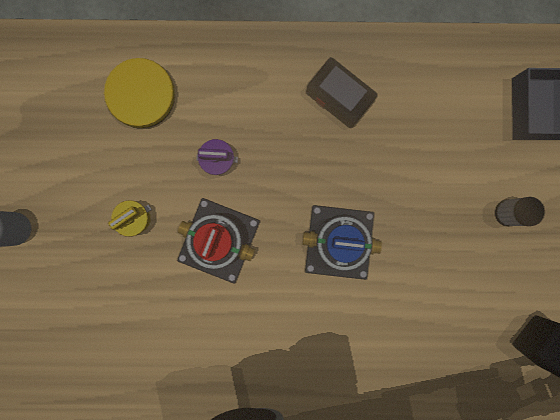

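View pics/side.png

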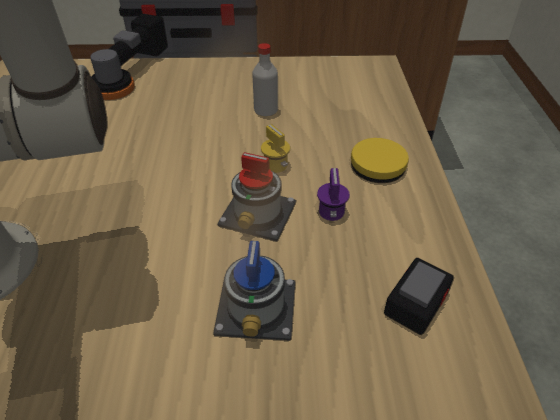

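Candidates for the red lid in the top view are purple (216,157), yellow (130,218) and red in its pot (212,242); in the side view they are purple (333,190), yellow (275,145) and red (256,172). I choose the red one, which sits in the pot with green marks. The blue lid is at top (347,243), side (255,265).

```bash
cat > meas.py <<'E'
from h import *
def bar(n,p,d,box):
    c=manip.get_calibration(n); W=cloud(c,d); l,t,r,b=box
    m=np.zeros(d.shape,bool); m[t:b,l:r]=1
    P=p.astype(int); red=(P[...,0]>1.8*P[...,1])&(P[...,0]>1.8*P[...,2])&(P[...,0]>60)
    m&=(d>0)
    top=m&(W[...,2]>.140)&(W[...,2]<.165)
    q=W[top]
    if len(q)<10: print(n,'few',len(q)); return
    z=np.median(q[:,2]); rc=cv2.minAreaRect((q[:,:2]*1000).astype(np.float32))
    e=np.linalg.eigh(np.cov(q[:,:2].T))[1][:,1]
    print(n,'bar top n',len(q),'z',z.round(4),'mean',q.mean(0).round(4),'rect mm',rc,'axis deg',np.degrees(np.arctan2(e[1],e[0])).round(1))
    s=m&red&(W[...,2]>.095)&(W[...,2]<.125); print('  disc',W[s].mean(0).round(4),s.sum())
E
python3 - <<'E'
from meas import *
for n,b in(("top",(180,205,250,280)),("side",(225,145,295,200))):
    f=np.load(n+".npz"); bar(n,f["p"],f["d"],b)
    if n=="top": 
        c=cv2.resize(f["p"][195:290,165:265],None,fx=6,fy=6,interpolation=cv2.INTER_CUBIC); 
        # rim of pot & plate, height 80..90mm
        W=cloud(manip.get_calibration(n),f["d"]); m=np.zeros(f["d"].shape,bool); m[195:290,165:265]=1
        s=m&(W[...,2]>.075)&(W[...,2]<.095); print('rim',cv2.minEnclosingCircle((W[s][:,:2]*1000).astype(np.float32)),np.median(W[s],0))
        s=m&(W[...,2]>.004)&(W[...,2]<.02)
        print('plate',cv2.minAreaRect((W[s][:,:2]*1000).astype(np.float32)),np.median(W[s],0)) 
        save("crop",c)
    else: save("crop2",cv2.resize(f["p"][140:245,210:310],None,fx=6,fy=5.5))
E
```

```text
top bar top n 326 z 0.1528 mean [0.5233 0.1149 0.1524] rect mm ((523.2147827148438, 115.67010498046875), (16.42601203918457, 51.704402923583984), 68.84307861328125) axis deg 158.3
  disc [0.5239 0.1139 0.1071] 772
rim ((523.2448120117188, 115.9028549194336), 49.35957717895508) [0.52363252 0.10998258 0.08578607]
plate ((519.989501953125, 123.65168762207031), (179.19500732421875, 189.00540161132812), 0.2824278473854065) [0.53724392 0.10153676 0.01052083]
side bar top n 265 z 0.1513 mean [0.5226 0.1124 0.1497] rect mm ((521.8711547851562, 115.48683166503906), (18.334884643554688, 51.51711654663086), 69.03108215332031) axis deg 159.9
  disc [0.5191 0.1074 0.1081] 447
```

View pics/crop.png

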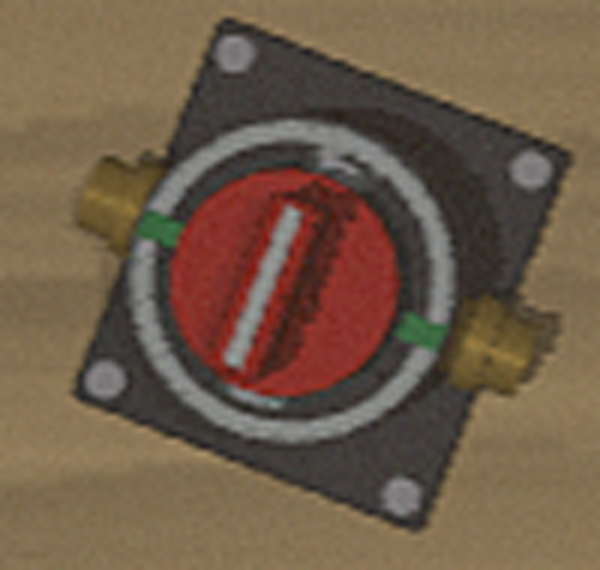

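The crop confirms the red lid in the pot. Its stripe runs at about 159°, perpendicular to the green marks at crop (160,228) and (420,330). Both views agree on the axis at (0.523, 0.1155) and the bar top at 0.152, so the grip point is at 0.137. Next: plan the wrist range, approach and grasp.

```bash
cat >> h.py <<'E'
XY=np.array([.5230,.1156]); BAR=158.8
def ori(deg):
    t=np.radians(deg); y=np.array([np.cos(t),np.sin(t),0]); z=np.array([0,0,-1.])
    return R.from_matrix(np.stack([np.cross(y,z),y,z],1)).as_rotvec()
def pose(z): return [XY[0],XY[1],z]
def st(l):
    s=manip.get_state(); print(l,'t',round(s["time_s"],2),'p',s["tool_pos"].round(4),'F',s["force"].round(1),'Tz',s["wrist_torque"].round(2),'op',round(s["opening"],4),'ff',round(s["finger_force"],1),'j6',s["joints"][5].round(3))
E
python3 - <<'E'
from h import *
for a in(BAR+90,BAR-90):
  for da in(0,-45,-90,-100):
    q=manip.ik(pose(.118),ori(a+da)); print(a+da,None if q is None else np.round(q,3))
E
```

```text
248.8 [-0.008  0.153  1.802 -0.     1.186  1.933]
203.8 [-0.008  0.153  1.802 -0.     1.186  2.718]
158.8 [-0.008  0.153  1.802  0.     1.186 -2.78 ]
148.8 [-0.008  0.153  1.802 -0.     1.186 -2.605]
68.80000000000001 [-0.008  0.153  1.802 -0.     1.186 -1.209]
23.80000000000001 [-0.008  0.153  1.802 -0.     1.186 -0.424]
-21.19999999999999 [-0.008  0.153  1.802  0.     1.186  0.362]
-31.19999999999999 [-0.008  0.153  1.802 -0.     1.186  0.536]
```

Run:
```python
from h import *
A=BAR-90
manip.goto(pose(.24),ori(A)); st('above')
manip.move_l(pose(.118),velocity=.12); st('down')
manip.command_gripper(.0,35); st('grip')
from meas import bar
p,d=manip.snapshot("side"); save("grip",p[120:260,180:340])
```

```text
above t 2.89 p [0.5232 0.1149 0.24  ] F [-0.1 -0.  -0.3] Tz [-0.02 -0.18  0.06] op 0.092 ff 0.0 j6 -1.209
down t 4.06 p [0.5237 0.1156 0.1189] F [ 0.1  0.1 -0.2] Tz [ 0.02 -0.1  -0.03] op 0.0918 ff 0.0 j6 -1.209
grip t 5.18 p [0.523  0.1157 0.118 ] F [0.  1.1 0.9] Tz [ 0.15 -0.15 -0.01] op 0.0176 ff 35.0 j6 -1.209
```

Run:
```python
from h import *
for z in(.112,.1068):
    manip.move_l(pose(z),velocity=.03); manip.sleep(.2); st('press')
p,d=manip.snapshot("side"); save("press",cv2.resize(p[120:260,180:340],None,fx=4,fy=4))
```

```text
press t 5.78 p [0.5233 0.1158 0.1124] F [-0.6  2.3  4.3] Tz [ 0.44 -0.08 -0.02] op 0.0177 ff 35.0 j6 -1.209
press t 6.31 p [0.5234 0.1157 0.1074] F [-0.9  2.   7. ] Tz [ 0.4   0.07 -0.01] op 0.0179 ff 35.0 j6 -1.209
```

View pics/press.png

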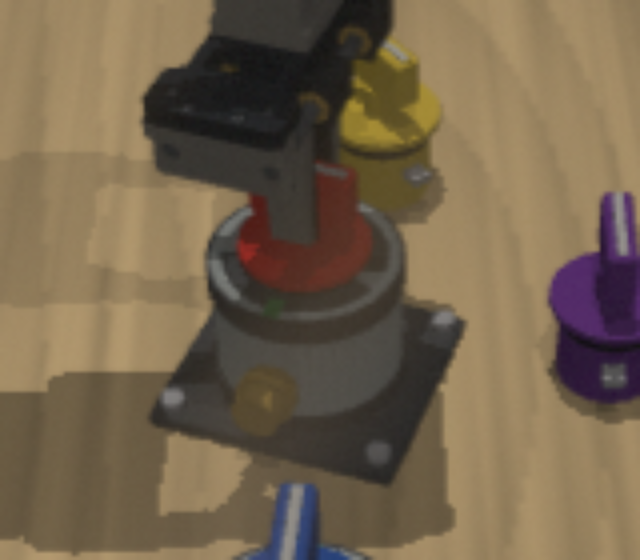

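The lid is held, lower in the pot (disc near the rim at crop (305,255)), and the spring force has risen to about 7 N, so it is pressed about 11 mm. Now the turn.

Run:
```python
from h import *
A=BAR-90
for da in(15,30,50,70,90):
    manip.goto(pose(.1068),ori(A-da)); manip.sleep(.1); st(da)
    if abs(manip.get_state()["wrist_torque"][2])>1.0: print('STOP'); break
p,d=manip.snapshot("side"); save("turn",cv2.resize(p[120:260,180:340],None,fx=4,fy=4))
```

```text
15 t 6.82 p [0.5237 0.1152 0.1076] F [-0.5  0.4  6.8] Tz [ 0.02  0.   -0.02] op 0.0181 ff 35.0 j6 -0.947
30 t 7.28 p [0.5238 0.1151 0.1076] F [-0.2 -0.1  5.8] Tz [-0.05 -0.1  -0.05] op 0.0174 ff 35.0 j6 -0.685
50 t 7.8 p [0.5238 0.115  0.1076] F [-0.2  0.3  5.6] Tz [-0.07 -0.01 -0.01] op 0.0176 ff 35.0 j6 -0.336
70 t 8.32 p [0.5238 0.115  0.1076] F [-0.1 -0.7  7.1] Tz [-0.03  0.02 -0.04] op 0.0179 ff 35.0 j6 0.013
90 t 8.85 p [0.5236 0.1152 0.1075] F [0.1 0.2 6.1] Tz [0.01 0.14 0.03] op 0.0179 ff 35.0 j6 0.362
```

View pics/turn.png

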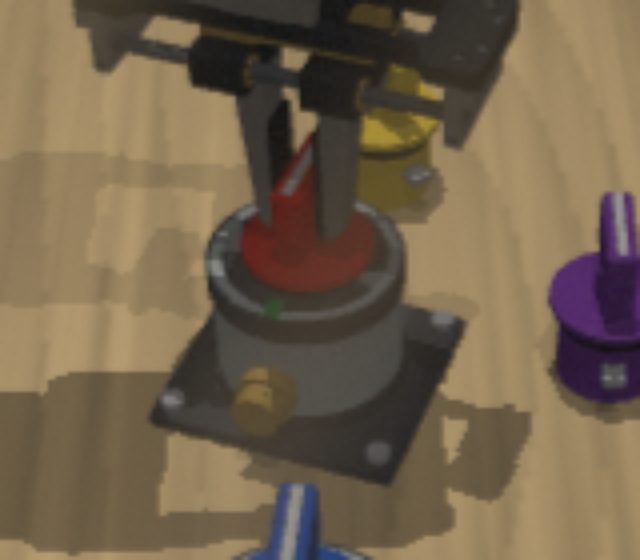

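The bar has turned with the gripper (stripe at crop (300,170)) and now points at the green mark at (275,308). Time to let go, retreat and check.

Run:
```python
from h import *
from meas import bar
manip.command_gripper(.05); manip.sleep(.3); st('open')
manip.command_gripper(.09)
manip.move_l(pose(.24),velocity=.12); st('up')
manip.goto([.40,-.35,.30],ori(-21.2)); st('away')
for n,b in(("top",(180,205,250,280)),("side",(225,145,295,200))):
    p,d=manip.snapshot(n); bar(n,p,d,b)
    if n=="top": bl=(310,205,385,285); bar(n+" blue",p,d,bl) if 0 else None; save("end",cv2.resize(p[190:290,160:390],None,fx=3.4,fy=3.4))
```

```text
open t 9.83 p [0.523  0.1156 0.1068] F [ 1.  -0.2 -0.5] Tz [-0.03 -0.01 -0.04] op 0.05 ff 0.0 j6 0.362
up t 11.82 p [0.5224 0.1156 0.2389] F [ 0.3 -0.7 -0.9] Tz [-0.01 -0.09  0.06] op 0.0902 ff 0.0 j6 0.362
away t 13.59 p [ 0.4005 -0.3492  0.2998] F [ 0.1  0.5 -0.3] Tz [-0.01 -0.03  0.05] op 0.0895 ff 0.0 j6 -0.576
top bar top n 314 z 0.1497 mean [0.5249 0.1148 0.1495] rect mm ((524.7046508789062, 115.25533294677734), (51.94097900390625, 16.210933685302734), 68.49002838134766) axis deg 68.8
  disc [0.5252 0.1136 0.104 ] 776
side bar top n 202 z 0.1494 mean [0.524  0.1114 0.1483] rect mm ((523.5253295898438, 114.59320068359375), (53.0536994934082, 16.3453369140625), 68.98795318603516) axis deg 67.4
  disc [0.5237 0.1089 0.1049] 462
```

View pics/end.png

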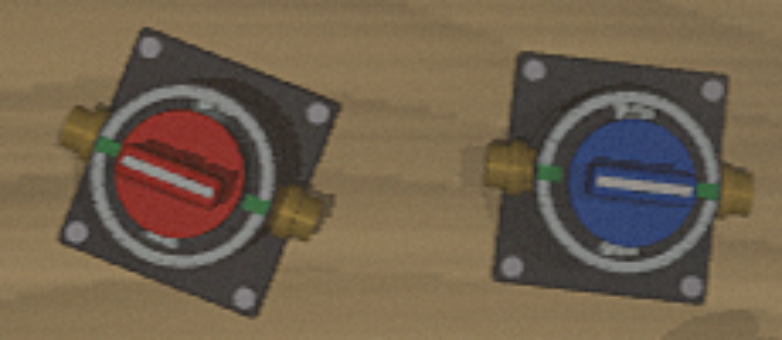

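The red handle, at crop (168,177), lines up with the green marks at (107,146) and (256,205). Its top is 3 mm lower than at the start, which is the locked height, and the blue lid is unchanged.

```bash
python3 -c "
from rig import manip
print(manip.sign_off())"
```

```text
the job is handed in; nothing more can be done
None
```

The red lid was pressed down, turned 90° clockwise and released; it sprang up to its locked height (134–135 mm) with its handle on the green marks, the blue lid was not touched, and the job was handed in after about 14 s of robot time.

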